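# Make up two specimen kits at the dissection board

### The job

Make up the two case kits from the stock in the middle of the board: the red-lidded pot, the green cassette and the black ink bottle go into the blue tray; the blue-lidded pot and the yellow cassette go into the grey tray. Put each thing inside the outline printed for it (large circle for a pot, rectangle for a cassette lying flat and lengthwise with the rectangle, small circle for the ink bottle), and set pots and bottle down upright without tipping or dropping them. Leave the pink cassette, the forceps and the soap bottle where they are.

Things in the scene. Friction and masses are not known exactly. Their poses are not given: they have to be found in the camera images.
- blue_tray: fixed blue tray, 250 (x) x 130 (y) mm, walls 4 mm thick and 12 mm high, floor 4 mm above the board. Origin: centre of its underside; x along its length, within 25 degrees of world +x. White outlines on its floor, all at y = 0: x = +75 mm circle of 60 mm diameter (pot), x = 0 rectangle 56 (x) x 44 mm (cassette), x = -75 mm circle of 42 mm (ink bottle)
- grey_tray: fixed grey tray, 250 (x) x 130 (y) mm, walls 4 mm thick and 12 mm high, floor 4 mm above the board. Origin: centre of its underside; x along its length, within 25 degrees of world +x. Black outlines on its floor, all at y = 0: x = +55 mm rectangle 56 (x) x 44 mm (cassette), x = -55 mm circle of 60 mm diameter (pot)
- red_pot: upright closed specimen pot, a cylinder 42 mm in diameter and 56 mm high, off-white with a red lid (the top 14 mm); 0.05 to 0.1 kg. Origin: centre of its underside; z up
- blue_pot: upright closed specimen pot, a cylinder 42 mm in diameter and 56 mm high, off-white with a blue lid (the top 14 mm); 0.05 to 0.1 kg. Origin: centre of its underside; z up
- green_cassette: green plastic tissue cassette lying flat on the board, 41 (its x) x 28 (its y) x 8 (z) mm, grid of dark square dents on top and a white strip across one end (-x); 8 to 17 g. Origin: centre of its underside; any yaw
- yellow_cassette: yellow plastic tissue cassette lying flat on the board, 41 (its x) x 28 (its y) x 8 (z) mm, grid of dark square dents on top and a white strip across one end (-x); 8 to 17 g. Origin: centre of its underside; any yaw
- ink_bottle: small upright black ink bottle, a cylinder 26 mm in diameter and 48 mm high with a paper band and a slightly narrower-looking black cap; 25 to 50 g. Origin: centre of its underside; z up
- pink_cassette: pink plastic tissue cassette lying flat on the board, 41 (its x) x 28 (its y) x 8 (z) mm, grid of dark square dents on top and a white strip across one end (-x); 8 to 17 g. Origin: centre of its underside; any yaw. A spare among the stock: to be left alone
- forceps: steel forceps lying on the far part of the board, 130 (its x) x 20 x 5 mm; to be left alone. Origin: centre of its underside
- soap_bottle: upright yellow soap bottle with a red cap, 58 mm in diameter, 170 mm high, at the far left of the board; to be left alone. Origin: centre of its underside. All the loose things and both trays stand on the white board, whose top is 12 mm above the work surface (z = 0.012 m)
Things that resemble listed ones, but are neither listed nor needed, are in the scene too. What is shaped like the ink_bottle but orange is not meant.

How it is judged:
At the end, for the whole second after the job is handed in: Each of the five things on the floor of its own tray (-2 to +3 mm), centre within 12 mm along the tray's x and y of its own outline's centre, upright or flat within 0.1 rad, cassettes within 0.5 rad of the tray's length; released and at rest (x of red_pot in the frame of blue_tray between 0.063 and 0.087 m and y of red_pot in the frame of blue_tray between -0.012 and 0.012 m and z of red_pot in the frame of blue_tray between 0.002 and 0.007 m and angle between each of red_pot, green_cassette, ink_bottle, yellow_cassette, blue_pot's own z axis and vertical below 0.1 rad and linear speed of each of red_pot, green_cassette, ink_bottle, yellow_cassette, blue_pot below 0.02 m/s and angular speed of each of red_pot, green_cassette, ink_bottle, yellow_cassette, blue_pot below 0.2 rad/s and contact force between each of red_pot, green_cassette, ink_bottle, yellow_cassette, blue_pot and the fingers below 0.05 N and x of green_cassette in the frame of blue_tray between -0.012 and 0.012 m and y of green_cassette in the frame of blue_tray between -0.012 and 0.012 m and z of green_cassette in the frame of blue_tray between 0.002 and 0.007 m and angle between the x axis of green_cassette and the x axis of blue_tray, either way round below 0.5 rad and x of ink_bottle in the frame of blue_tray between -0.087 and -0.063 m and y of ink_bottle in the frame of blue_tray between -0.012 and 0.012 m and z of ink_bottle in the frame of blue_tray between 0.002 and 0.007 m and x of yellow_cassette in the frame of grey_tray between 0.043 and 0.067 m and y of yellow_cassette in the frame of grey_tray between -0.012 and 0.012 m and z of yellow_cassette in the frame of grey_tray between 0.002 and 0.007 m and angle between the x axis of yellow_cassette and the x axis of grey_tray, either way round below 0.5 rad and x of blue_pot in the frame of grey_tray between -0.067 and -0.043 m and y of blue_pot in the frame of grey_tray between -0.012 and 0.012 m and z of blue_pot in the frame of grey_tray between 0.002 and 0.007 m); the robot touches nothing.
It fails at once if the pink cassette is moved more than 20 mm (distance of pink_cassette from where it was at the start of the episode above 0.02 m).
It fails at once if the forceps is moved more than 20 mm (distance of forceps from where it was at the start of the episode above 0.02 m).
It fails at once if the soap bottle is moved more than 20 mm (distance of soap_bottle from where it was at the start of the episode above 0.02 m).
It fails at once if a pot or the ink bottle is tipped beyond 45 degrees (angle between any of red_pot, blue_pot, ink_bottle's own z axis and vertical above 0.785 rad).
It fails at once if a pot or the ink bottle is dropped (falls free at over 0.7 m/s, some 25 mm) ((linear speed of red_pot above 0.7 m/s and contact force between red_pot and the fingers below 0.05 N) or (linear speed of blue_pot above 0.7 m/s and contact force between blue_pot and the fingers below 0.05 N) or (linear speed of ink_bottle above 0.7 m/s and contact force between ink_bottle and the fingers below 0.05 N)).
It also fails if it takes over 123 s, if anything falls off the work surface, if the arm or the gripper's body presses on something with over 40 N, if the wrist force passes 120 N, or if a joint passes its speed limit or range.

### The arm

A 7-joint arm with a two-finger parallel gripper is mounted at the origin on the work surface. World frame = base frame: x ahead of the robot, y to its left, z up, the work surface at z = 0. Lengths are in m, angles in rad, forces in N, time in s.
With the tool pointing down it reaches from about 0.4 to 0.75 m from the base axis. Payload 19.5 kg.
Tool frame: the origin (TCP) lies midway between the tips of the shut fingers; the grasp point (between the pads) lies 19 mm behind it (arm.grip_depth is the distance from the TCP to the grasp point, in m); z points along the fingers, y is the direction in which the jaws open and shut (so a half turn about z gives the same grasp; the last joint's range is limited). The gripper opens to 85 mm and grips with 20 to 120 N. Pads are 22 mm wide; open, the fingers measure 114 mm over their backs; the gripper's body (76 mm by 85 mm) begins 54 mm behind the grasp point. The pads swing forward as they close: fully open they stand 13 mm farther back than shut.
Start: joints at [1.106, 0.707, -0.028, 1.485, 0.022, 0.951, -0.075], TCP at [0.236, -0.524, 0.231] pointing down, gripper open.
Joint ranges: [-2.71, 2.71], [-0.32, 2.16], [-1.57, 1.52], [0, 2.45], [-1.46, 4.6], [0, 2.02], [-2.83, 2.83]. Speed limits (rad/s): [1.89, 1.89, 2.57, 2.57, 3.01, 3.01, 3.01].

### API

Orientations are given as [roll, pitch, yaw] about the fixed x, y, z axes, in that order (R = Rz(yaw) Ry(pitch) Rx(roll)).
In Python, from plant import arm gives the robot as it stands. The module is installed in compiled form; this text tells all that it offers.
- The arm moves only by the shell command python3 -m pendant 'ROWS' [FORCE]. ROWS is a JSON object of lists of equal length, an entry for each row: "hand": the opening, from 0 (shut) to 1 (fully open); "offset": the shift along the tool's x, y, z in mm, a list of three; "delta_rot": the turn, a rotation vector about the tool's x, y, z in rad, a list of three. In form: {"hand": [hand, ...], "offset": [[x, y, z], ...], "delta_rot": [[ax, ay, az], ...]}. A call has exactly 8 rows; each row is the pose to reach, as a shift and turn from the pose commanded when the call began, along the tool's axes at that moment; what a row does not reach only later rows make up. A row lasts 1/10 s, in which the tool goes at most 50 mm and 8.59 degrees, less where a joint would pass 70% of its speed; a pose out of reach is approached as far as the arm can. A call with a gripper value outside its range is refused whole. The fingers move at their own pace and stop on an object; FORCE is the grip in N (left out, the last holds). Time passes only in rows, so rows that repeat a pose let the fingers close, or fill a call up. It gives the time, the measured TCP pose, the force and the opening at its end, in the units of the state.
- arm.read_state(): the state, without advancing time (a new reading comes with each control period).
- arm.camera(name): name is "side" or "top" or "wrist"; returns the picture (480x640x3 uint8, red, green, blue); there is no depth.
- arm.camera_model(name): a dict with "mtx" (3x3 intrinsics, pixels), "k1" (the pictures are not rectified: a ray, as slopes to the right and down, at radius r is drawn at 1 + k1 r^2 times it, then the intrinsics apply), "R" (3x3) and "t" (3): a world point X has camera coordinates R X + t. Camera axes: x right, y down, z forward; pixel columns grow to the right and rows downward; lengths in m; the calibration is good to about 2 mm. A picture is of the moment at which its call begins: read the wrist's pose just before it. camera_model takes no time and is no camera call; for the wrist camera it gives the pose at the moment of the call.
- arm.hand_in(): hands the job in, once; it reports no verdict.
Trained networks look in the newest picture that a camera, given by its name, has taken for a name from the list of things; names that differ only in an ending like _2 or _b are one class to them, and where a whole thing is asked for, a point or a joint stands for the part that bears it (a point fixed in the world has none). Each returns a list of dicts, best first, with "conf" (0 to 1); they miss things now and then, are a little off and sometimes report something else, mostly with a low value. They report only what shows in the picture. A call takes as long as a camera call. They do not tell look-alikes from the thing itself.
- arm.regions_of(camera, target): "pixels" (480x640 bool, what is visible of it) and "bbox" ([left, top, width, height] in pixels, round what is visible of it).
The state is a dict: "t": time; "joint_pos": joint angles; "dq": joint speeds; "joint_torque": joint torques, N m; "tool_pos": TCP position; "orientation": TCP orientation; "force": force on the tool from outside, world axes, zero at the start; "wrist_torque": the same for the moment, N m; "grip_width": finger opening in m.
Only numpy, scipy, OpenCV 4.12 (cv2) and the standard library are available. Lean on these libraries where they do the work, as an engineer would, in place of code of your own. Each camera call takes 0.05 s, during which the arm holds its last target. There are 200 camera calls.

## Working session

There is one attempt and no reset: what is moved stays moved. The work goes in short steps, Python scripts to look and compute and a shell command to move; the robot and the scene stay as the last step left them, time stands still between calls to the robot, and variables do not carry over. Pictures are saved under pics/ and viewed, about 12 in all and at most 16, crops included, and the job is handed in when it is done.

```bash
mkdir -p pics
python3 - <<'E'
from plant import arm
import cv2,numpy as np
s=arm.read_state();print({k:np.round(v,3).tolist() for k,v in s.items()})
for n in("top","side"):
    im=arm.camera(n);cv2.imwrite(f"pics/{n}0.png",im[:,:,::-1])
    m=arm.camera_model(n);print(n,{k:np.round(v,4).tolist() for k,v in m.items()})
E
```

```text
{'t': 0.0, 'joint_pos': [1.106, 0.707, -0.028, 1.485, 0.022, 0.951, -0.076], 'dq': [0.001, 0.001, 0.001, 0.0, -0.0, 0.002, -0.0], 'joint_torque': [0.001, -88.321, 1.235, -23.617, 0.017, 0.007, -0.0], 'tool_pos': [0.236, -0.524, 0.231], 'orientation': [-3.141, 0.0, 0.423], 'force': [-0.185, -0.39, 0.517], 'wrist_torque': [0.031, -0.064, -0.042], 'grip_width': 0.086}
top {'mtx': [[581.7201, 0.0, 327.2672], [0.0, 581.7201, 237.2123], [0.0, 0.0, 1.0]], 'k1': 0.003, 'R': [[-0.0218, -0.9997, 0.014], [-0.983, 0.0189, -0.1828], [0.1825, -0.0178, -0.9831]], 't': [-0.0018, 0.5285, 1.2859]}
side {'mtx': [[460.1335, 0.0, 323.4576], [0.0, 460.1335, 230.9879], [0.0, 0.0, 1.0]], 'k1': 0.0051, 'R': [[-0.8672, -0.4974, 0.0237], [-0.291, 0.4677, -0.8346], [0.404, -0.7307, -0.5503]], 't': [0.431, 0.1946, 0.6735]}
```

View pics/top0.png

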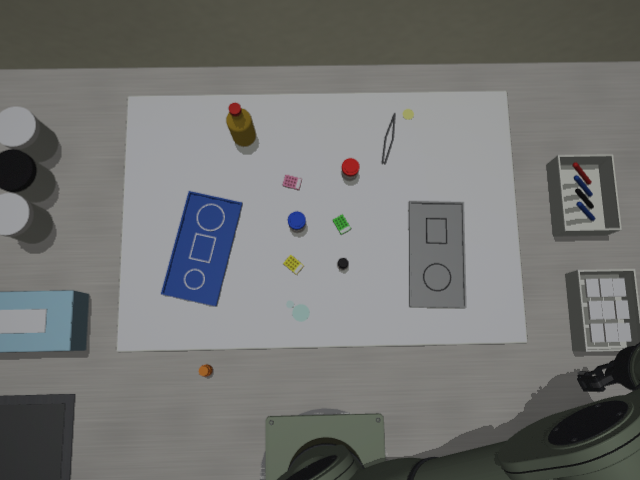

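View pics/side0.png

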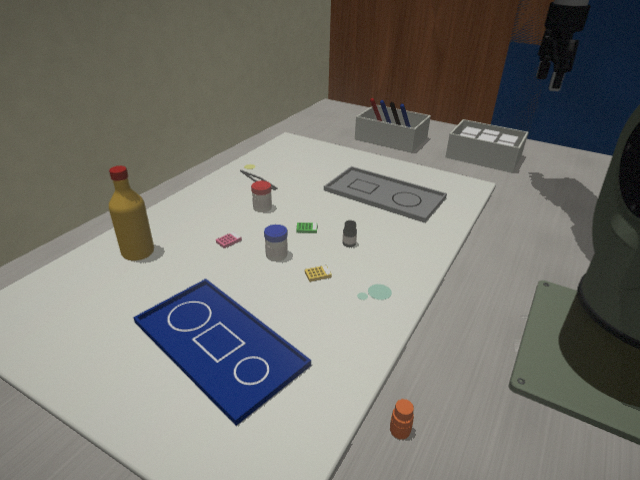

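Candidates in the top view:
- Red pot (350,168); the soap's red cap (235,110) could be mistaken for it.
- Blue pot (297,221).
- Black ink bottle (343,264); the orange look-alike (206,370) is off the board.
- Green cassette (342,224), yellow cassette (292,265) and pink cassette (292,183, leave alone).
- The yellow note (408,115) and the teal stain (300,312) are not needed.

```bash
cat > h.py <<'E'
from plant import arm
import cv2,numpy as np
def bp(m,uv,z):
    "pixels -> world points on plane z"
    uv=np.asarray(uv,float).reshape(-1,1,2)
    n=cv2.undistortPoints(uv,np.array(m["mtx"]),np.array([m["k1"],0,0,0.])).reshape(-1,2)
    R=np.array(m["R"]);C=-R.T@np.array(m["t"])
    d=np.c_[n,np.ones(len(n))]@R
    return (C+d*((z-C[2])/d[:,2])[:,None])[:,:2]
def wrapped(a,p=np.pi): return (a+p/2)%p-p/2
def rect(m,mask,z):
    "oriented rectangle of a mask on plane z: centre, long-axis yaw, size"
    c=max(cv2.findContours(mask.astype(np.uint8),0,2)[0],key=cv2.contourArea)
    w=bp(m,c,z).astype(np.float32)*1000
    b=cv2.boxPoints(cv2.minAreaRect(w));e=b[1]-b[0],b[2]-b[1]
    l=max(e,key=np.linalg.norm)
    return b.mean(0)/1000,wrapped(np.arctan2(l[1],l[0])),[np.linalg.norm(v) for v in e]
E
python3 - <<'E'
from h import *
np.set_printoptions(precision=4,suppress=True)
im=arm.camera("top");m=arm.camera_model("top");hsv=cv2.cvtColor(im,cv2.COLOR_RGB2HSV)
print("cam",-np.array(m["R"]).T@m["t"])
for n,z in dict(red_pot=.04,blue_pot=.04,green_cassette=.02,yellow_cassette=.02,pink_cassette=.02,ink_bottle=.036,blue_tray=.024,grey_tray=.024).items():
    for r in arm.regions_of("top",n):
        c,y,s=rect(m,r["pixels"],z);print(n,round(r["conf"],2),r["bbox"],c,round(y,3),np.round(s,1))
def comps(mask,box):
    x,y,w,h=box;k=np.zeros(mask.shape,np.uint8);k[y:y+h,x:x+w]=mask[y:y+h,x:x+w]
    cs,_=cv2.findContours(k,0,1)
    for c in cs:
        if cv2.contourArea(c)>150:
            M=cv2.moments(c);p=M['m10']/M['m00'],M['m01']/M['m00'];print("   outline",np.round(p,1),cv2.contourArea(c),bp(m,[p],.016)[0])
comps((hsv[...,1]<150).astype(np.uint8),(180,200,45,95))
comps((hsv[...,2]<75).astype(np.uint8),(418,212,38,85))
# lids
for n,lo,hi,box in(("red",0,8,(335,150,35,35)),("blue",110,130,(283,205,30,35))):
    x,y,w,h=box;s=hsv[y:y+h,x:x+w];k=(s[...,0]>=lo)&(s[...,0]<=hi)&(s[...,1]>130)
    v,u=np.nonzero(k);print(n,k.sum(),u.mean()+x,v.mean()+y,bp(m,[(u.mean()+x,v.mean()+y)],.064))
E
```

```text
cam [0.2848 0.0111 1.3608]
red_pot 0.68 [342.1, 157.9, 16.9, 24.3] [ 0.6927 -0.0697] -0.273 [54.2 39.6]
blue_pot 0.87 [285.6, 210.2, 18.6, 20.7] [0.5684 0.0578] -0.015 [45.1 39.4]
blue_pot 0.45 [281.9, 173.6, 19.5, 17.1] [0.6623 0.0676] 1.3 [28.2 39.4]
green_cassette 0.48 [335.5, 213.2, 14.7, 23.8] [ 0.5634 -0.0471] 0.505 [28.9 42.3]
green_cassette 0.27 [281.3, 172.2, 21.8, 15.9] [0.6689 0.0681] 1.3 [31.6 42. ]
yellow_cassette 0.67 [286.2, 257.9, 17.7, 14.1] [0.4713 0.0669] 0.856 [25.9 38.3]
pink_cassette 0.62 [279.2, 173.4, 23.5, 16.7] [0.6685 0.0682] 1.265 [29.  41.1]
ink_bottle 0.65 [338.1, 257.2, 12.8, 15.4] [ 0.4674 -0.0465] -0.02 [27.8 25.3]
blue_tray 0.59 [162.5, 193.8, 81.1, 113.7] [0.5138 0.2777] -0.232 [252.3 134.7]
grey_tray 0.96 [406.7, 201.1, 60.7, 107.2] [ 0.4899 -0.2676] -0.042 [250.4 131.1]
   outline [193.8 278.7] 357.0 [0.4427 0.2976]
   outline [202.  247.5] 592.0 [0.5156 0.2799]
   outline [210.1 216.9] 631.5 [0.5884 0.2623]
   outline [436.7 276.8] 579.5 [ 0.4358 -0.2658]
   outline [436.  230.5] 499.5 [ 0.5456 -0.2705]
red 244 349.97131147540983 166.8483606557377 [[ 0.6905 -0.0687]]
blue 244 296.1024590163934 220.077868852459 [[0.5665 0.0578]]
```

Both views agree with that list. I'll go above the stock for one close wrist look.

```bash
cat >> h.py <<'E'
def plan(*wps,start=None):
    "print tool-frame offset (mm) and turn for successive waypoints (x,y,z,yaw), tool down"
    s=arm.read_state()
    p=np.array(s["tool_pos"]);y=s["orientation"][2]
    if start is not None: p,y=np.array(start[:3]),start[3]
    for w in wps:
        d=(np.array(w[:3])-p)*1000;c,n=np.cos(y),np.sin(y)
        o=[c*d[0]+n*d[1],n*d[0]-c*d[1],-d[2]]
        print(np.round(o,1),"rz",round(-(w[3]-y),3));p,y=np.array(w[:3]),w[3]
E
python3 -c "
from h import *
plan((.37,-.26,.26,.2),(.48,-.0,.27,0))"
```

```text
[ 230.8 -186.1  -28.7] rz 0.223
[ 159.5 -233.   -10. ] rz 0.2
```

```bash
python3 -m pendant '{"hand":[0.75,0.75,0.75,0.75,0.75,0.75,0.75,0.75],"offset":[[30,-24,-4],[60,-48,-8],[90,-72,-12],[120,-96,-16],[150,-120,-20],[180,-144,-24],[210,-168,-28],[231,-186,-29]],"delta_rot":[[0,0,0.03],[0,0,0.06],[0,0,0.09],[0,0,0.12],[0,0,0.15],[0,0,0.18],[0,0,0.21],[0,0,0.22]]}' 40
python3 -m pendant '{"hand":[0.75,0.75,0.75,0.75,0.75,0.75,0.75,0.75],"offset":[[23,-33,-1],[46,-66,-3],[69,-99,-4],[92,-132,-6],[115,-165,-7],[138,-198,-8],[160,-233,-10],[160,-233,-10]],"delta_rot":[[0,0,0.03],[0,0,0.06],[0,0,0.09],[0,0,0.12],[0,0,0.15],[0,0,0.18],[0,0,0.2],[0,0,0.2]]}'
python3 - <<'E'
from h import *
s=arm.read_state();print(s["t"],s["tool_pos"],s["orientation"],s["grip_width"],s["joint_pos"])
im=arm.camera("wrist");m=arm.camera_model("wrist");print({k:np.round(v,3).tolist() for k,v in m.items()})
cv2.imwrite("pics/w1.png",im[:,:,::-1])
E
```

```text
t: 1.35
tool_pos: [0.3714, -0.2578, 0.2607]
orientation: [3.142, -0.001, 0.203]
force: [0.1, 0.4, 0.3]
grip_width: 0.0642
t: 2.15
tool_pos: [0.4813, 0.0057, 0.2701]
orientation: [-3.14, -0.0, 0.009]
force: [0.3, -0.5, -1.0]
grip_width: 0.064
2.15 [0.48125548 0.00565224 0.27014097] [-3.13958823e+00 -4.62464919e-04  8.68255874e-03] 0.06402098769001316 [-0.17777536  0.524699    0.17093677  1.75390698 -0.11414121  0.87203967
 -1.51801927]
{'mtx': [[377.917, 0.0, 321.251], [0.0, 377.917, 240.306], [0.0, 0.0, 1.0]], 'k1': -0.059, 'R': [[0.005, -1.0, 0.0], [-0.948, -0.005, 0.318], [-0.318, -0.002, -0.948]], 't': [-0.0, 0.403, 0.569]}
```

View pics/w1.png

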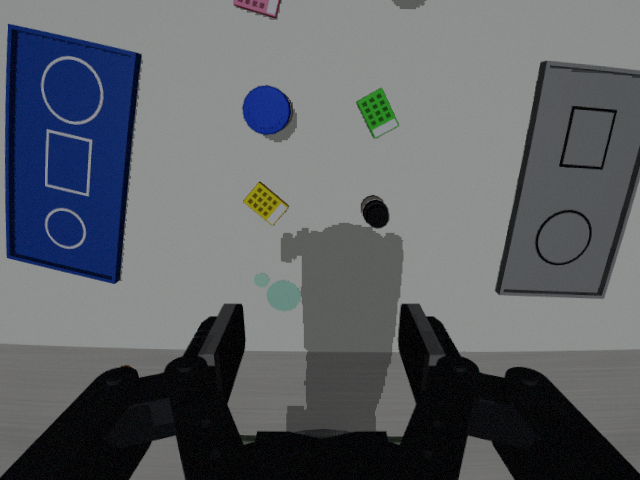

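The wrist view shows the blue pot's lid (267,110), green (377,112), yellow (266,202), the black ink bottle (375,210) and all the tray outlines. The choices are confirmed, so I'll measure from this view too.

Run:
```python
from h import *
np.set_printoptions(precision=4,suppress=True)
im=arm.camera("wrist");m=arm.camera_model("wrist");hsv=cv2.cvtColor(im,cv2.COLOR_RGB2HSV)
for n,z in dict(green_cassette=.02,yellow_cassette=.02,ink_bottle=.036,blue_pot=.04).items():
    for r in arm.regions_of("wrist",n)[:2]:
        c,y,s=rect(m,r["pixels"],z);print(n,round(r["conf"],2),r["bbox"],c,round(y,3),np.round(s,1))
H,S,V=cv2.split(hsv);lab=[("blue lid",(H>105)&(H<130)&(S>130),(235,75,65,70),.066),("ink cap",V<45,(362,196,28,32),.060),
("green+strip",((S>60)|(V>200)),(350,80,55,62),.02),("yellow+strip",((S>60)|(V>200)),(238,175,55,55),.02)]
for n,k,(x,y,w,h),z in lab:
    q=np.zeros(k.shape,np.uint8);q[y:y+h,x:x+w]=k[y:y+h,x:x+w]
    c,yy,s=rect(m,q,z);print(n,q.sum(),c,round(yy,3),np.round(s,1))
print(bp(m,[(72,90),(68,163),(65,228),(588,137),(563,237)],.016))
```

```text
green_cassette 0.85 [348.3, 87.5, 46.6, 48.5] [ 0.5646 -0.0514] 0.525 [29.4 42.9]
yellow_cassette 0.96 [243.8, 185.2, 42.6, 38.3] [0.4725 0.0622] 0.845 [28.9 40.4]
ink_bottle 0.9 [355.9, 190.9, 28.6, 37.7] [ 0.4686 -0.0518] 0.617 [26.2 36.1]
ink_bottle 0.62 [488.8, 61.4, 149.2, 237.4] [ 0.4923 -0.2615] -0.044 [242.9 133.9]
blue_pot 0.94 [239.2, 84.6, 50.1, 52.8] [0.5678 0.0554] -1.183 [46.9 43.2]
blue lid 1823 [0.5667 0.052 ] 1.26 [40.  41.3]
ink cap 529 [ 0.4726 -0.0494] 0.037 [21.3 26.9]
green+strip 1016 [ 0.565  -0.0518] 0.505 [28.1 40.9]
yellow+strip 887 [0.4729 0.0625] 0.855 [29.5 41. ]
[[ 0.5888  0.2521]
 [ 0.5157  0.2701]
 [ 0.4434  0.2885]
 [ 0.5447 -0.2792]
 [ 0.4344 -0.2735]]
```

```bash
python3 -c "
from h import *
s=arm.read_state();print(s['t'],s['tool_pos'],s['orientation'])
plan((.470,-.047,.11,0),(.470,-.047,.025,0),(.47,-.047,.12,0),(.455,.13,.12,-.12),(.443,.2955,.12,-.237),(.443,.2955,.030,-.237))"
```

```text
2.45 [ 4.79885047e-01 -4.61080401e-04  2.70416268e-01] [ 3.14146948e+00 -4.06598949e-05  1.31789498e-03]
[ -9.9  46.5 160.4] rz 0.001
[ 0.  0. 85.] rz 0
[  0.   0. -95.] rz 0
[ -15. -177.   -0.] rz 0.12
[ -31.7 -162.9   -0. ] rz 0.117
[ 0. -0. 90.] rz -0.0
```

```bash
python3 -m pendant '{"hand":[0.75,0.75,0.75,0.65,0.65,0.65,0.65,0.65],"offset":[[-2,9,32],[-5,23,80],[-8,35,120],[-10,46,150],[-10,46,160],[-10,46,160],[-10,46,160],[-10,46,160]],"delta_rot":[[0,0,0],[0,0,0],[0,0,0],[0,0,0],[0,0,0],[0,0,0],[0,0,0],[0,0,0]]}'
python3 - <<'E'
from h import *
im=arm.camera("wrist");cv2.imwrite("pics/w2.png",im[:,:,::-1])
E
python3 -c "
from h import *
s=arm.read_state();print(s['t'],s['tool_pos'],s['grip_width'])
m=arm.camera_model('wrist');R=np.array(m['R'])
for z in(.06,.036,.012):
  c=R@np.array([.470,-.047,z])+m['t'];print(m['mtx'][0][0]*c[0]/c[2]+321,378*c[1]/c[2]+240)"
```

```text
t: 3.25
tool_pos: [0.4709, -0.0451, 0.1116]
orientation: [-3.141, -0.002, 0.003]
force: [0.1, 0.8, 0.4]
grip_width: 0.0554
3.3 [ 0.47079616 -0.04510601  0.11148493] 0.05515466496806235
323.54035223291896 271.47942691661615
323.25963963616874 256.0876440215652
323.0289830811861 243.4404893918324
```

View pics/w2.png

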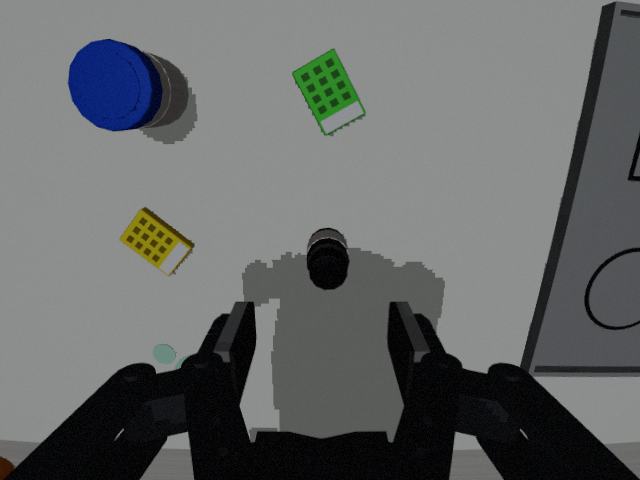

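The bottle cap is at (328,268), against a predicted (323,271), so it's between the fingers to within about 2 mm. Descend and grip.

```bash
python3 -m pendant '{"hand":[0.65,0.65,0.65,0.65,0.65,0.65,0.2,0.1],"offset":[[0,0.5,20],[0,1,45],[0,1,68],[0,1,80],[0,1,85],[0,1,85],[0,1,85],[0,1,85]],"delta_rot":[[0,0,0],[0,0,0],[0,0,0],[0,0,0],[0,0,0],[0,0,0],[0,0,0],[0,0,0]]}' 40
python3 -m pendant '{"hand":[0,0,0,0,0,0,0,0],"offset":[[0,0,0],[0,0,0],[0,0,0],[0,0,0],[0,0,-10],[0,0,-30],[0,0,-55],[0,0,-80]],"delta_rot":[[0,0,0],[0,0,0],[0,0,0],[0,0,0],[0,0,0],[0,0,0],[0,0,0],[0,0,0]]}'
python3 -c "
from h import *
plan((.470,-.047,.12,0),(.455,.13,.12,-.12),(.443,.2955,.12,-.237),(.443,.2955,.030,-.237))"
```

```text
t: 4.1
tool_pos: [0.4706, -0.0465, 0.0261]
orientation: [3.142, -0.001, 0.003]
force: [-0.2, -0.6, 0.5]
grip_width: 0.0272
t: 4.9
tool_pos: [0.4701, -0.0465, 0.107]
orientation: [-3.141, -0.0, 0.003]
force: [0.1, 0.7, -0.3]
grip_width: 0.025
[ -0.1   0.5 -13. ] rz 0.003
[ -15. -177.   -0.] rz 0.12
[ -31.7 -162.9   -0. ] rz 0.117
[ 0. -0. 90.] rz -0.0
```

```bash
python3 -m pendant '{"hand":[0,0,0,0,0,0,0,0],"offset":[[-1,-12,-5],[-3,-34,-10],[-6,-62,-13],[-8,-90,-13],[-10,-118,-13],[-12,-144,-13],[-14,-165,-13],[-15,-177,-13]],"delta_rot":[[0,0,0.01],[0,0,0.02],[0,0,0.04],[0,0,0.06],[0,0,0.08],[0,0,0.10],[0,0,0.11],[0,0,0.12]]}'
python3 -m pendant '{"hand":[0,0,0,0,0,0,0,0],"offset":[[-5,-25,0],[-10,-51,0],[-15,-77,0],[-20,-103,0],[-25,-129,0],[-29,-149,0],[-31,-160,0],[-32,-163,0]],"delta_rot":[[0,0,0.015],[0,0,0.03],[0,0,0.045],[0,0,0.06],[0,0,0.08],[0,0,0.1],[0,0,0.11],[0,0,0.117]]}'
python3 - <<'E'
from h import *
im=arm.camera("wrist");cv2.imwrite("pics/w3.png",im[:,:,::-1])
m=arm.camera_model("wrist");h=cv2.cvtColor(im,cv2.COLOR_RGB2HSV)
k=((h[...,1]<110)&(h[...,2]>120)).astype(np.uint8)
for c in cv2.findContours(k,1,2)[0]:
    if 800<cv2.contourArea(c)<20000:
        (x,y),r=cv2.minEnclosingCircle(c);print(round(x),round(y),round(r),bp(m,[(x,y)],.016))
s=arm.read_state();print(s["t"],s["tool_pos"],s["orientation"],s["grip_width"])
plan((.443,.2955,.12,-.237),(.443,.2955,.030,-.237))
E
```

```text
t: 5.7
tool_pos: [0.4544, 0.1322, 0.1191]
orientation: [-3.141, -0.0, -0.116]
force: [0.1, -0.7, -0.2]
grip_width: 0.025
t: 6.5
tool_pos: [0.4419, 0.2965, 0.1186]
orientation: [-3.141, -0.0, -0.234]
force: [-0.1, -0.5, -1.2]
grip_width: 0.0247
321 403 50 [[0.30772257 0.32847742]]
324 238 31 [[0.44326728 0.29368611]]
323 239 35 [[0.44332098 0.29400165]]
324 123 58 [[0.51678779 0.27601905]]
324 122 65 [[0.51707767 0.27601483]]
6.55 [0.44195584 0.29613527 0.11852968] [-3.14148269e+00 -2.57145795e-05 -2.34629099e-01] 0.024948966466299263
[ 1.2  0.4 -1.5] rz 0.002
[ 0. -0. 90.] rz -0.0
```

View pics/w3.png

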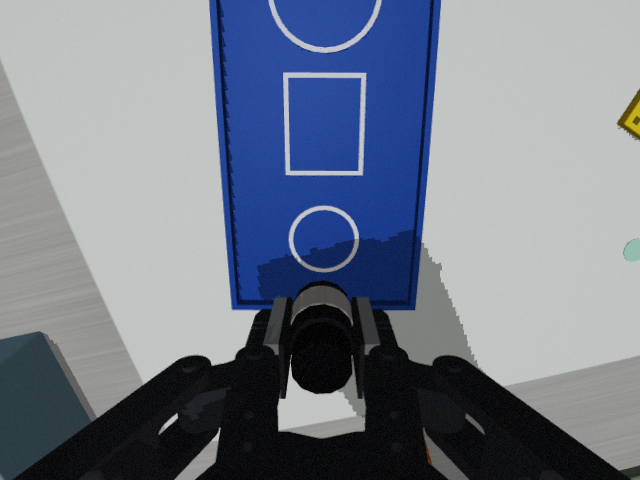

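Upright in grip; the outline is centred at (323,239), which gives (0.443, 0.294). Lower, release, retreat.

```bash
python3 -m pendant '{"hand":[0,0,0,0,0,0,0,0],"offset":[[1,1,12],[1,1,32],[1,1,54],[1,1,72],[1,1,82],[1,1,86],[1,1,88],[1,1,88.5]],"delta_rot":[[0,0,0],[0,0,0],[0,0,0],[0,0,0],[0,0,0],[0,0,0],[0,0,0],[0,0,0]]}'
python3 -m pendant '{"hand":[0,0.1,0.3,0.5,0.6,0.6,0.6,0.6],"offset":[[0,0,0],[0,0,0],[0,0,0],[0,0,0],[0,0,0],[0,0,-25],[0,0,-60],[0,0,-100]],"delta_rot":[[0,0,0],[0,0,0],[0,0,0],[0,0,0],[0,0,0],[0,0,0],[0,0,0],[0,0,0]]}'
python3 -c "
from h import *
plan((.515,.11,.13,.25),(.564,-.0485,.10,.51),(.564,-.0485,.014,.51))"
```

```text
t: 7.35
tool_pos: [0.443, 0.2947, 0.0303]
orientation: [-3.141, -0.0, -0.234]
force: [-0.6, -2.0, 1.2]
grip_width: 0.0252
t: 8.15
tool_pos: [0.4423, 0.2945, 0.1306]
orientation: [3.141, 0.001, -0.234]
force: [0.2, 0.0, 0.3]
grip_width: 0.0511
[113.6 162.6   0.6] rz -0.484
[  8.3 165.7  30. ] rz -0.26
[ 0.  0. 86.] rz -0.0
```

```bash
python3 -m pendant '{"hand":[0.55,0.55,0.55,0.55,0.55,0.55,0.55,0.55],"offset":[[14,20,0],[30,43,0],[46,66,0],[62,89,0],[78,112,0],[94,135,0],[108,155,0],[114,163,0]],"delta_rot":[[0,0,-0.06],[0,0,-0.12],[0,0,-0.19],[0,0,-0.26],[0,0,-0.33],[0,0,-0.4],[0,0,-0.46],[0,0,-0.48]]}'
python3 -m pendant '{"hand":[0.55,0.55,0.55,0.55,0.55,0.55,0.55,0.55],"offset":[[1,25,0],[2,50,0],[3,75,5],[5,100,10],[7,130,18],[8,155,26],[8,166,30],[8,166,30]],"delta_rot":[[0,0,-0.04],[0,0,-0.08],[0,0,-0.12],[0,0,-0.16],[0,0,-0.2],[0,0,-0.24],[0,0,-0.26],[0,0,-0.26]]}'
python3 - <<'E'
from h import *
im=arm.camera("wrist");im=arm.camera("wrist");m=arm.camera_model("wrist");cv2.imwrite("pics/w4.png",im[:,:,::-1])
for r in arm.regions_of("wrist","green_cassette")[:2]:
    print(r["conf"],r["bbox"],rect(m,r["pixels"],.02))
s=arm.read_state();print(s["t"],s["tool_pos"],s["orientation"],s["grip_width"])
E
```

```text
t: 8.95
tool_pos: [0.5165, 0.1075, 0.1299]
orientation: [3.141, -0.0, 0.245]
force: [0.9, 0.9, -0.2]
grip_width: 0.0471
t: 9.75
tool_pos: [0.5637, -0.0498, 0.0993]
orientation: [-3.141, 0.001, 0.504]
force: [0.4, 0.2, 0.5]
grip_width: 0.0472
0.61 [300.1, 217.0, 45.5, 62.6] (array([ 0.5668952 , -0.04852611], dtype=float32), np.float32(0.5045482), [np.float32(27.832722), np.float32(41.748554)])
9.9 [ 0.56387224 -0.04745459  0.1001215 ] [-3.14083996e+00 -5.23096584e-04  5.06450787e-01] 0.04710445546435927
```

View pics/w4.png

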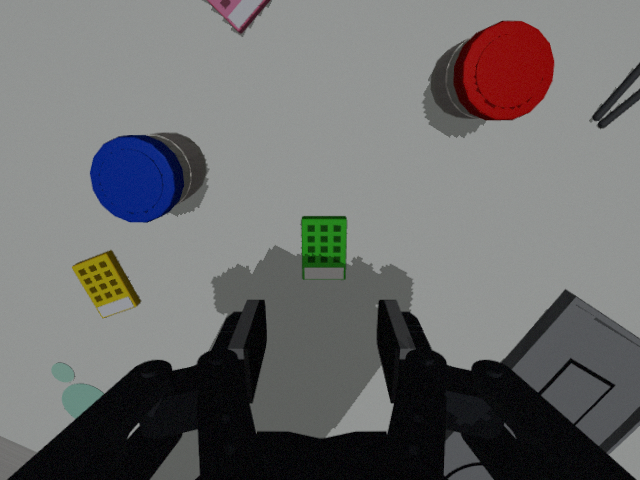

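Cassette at (324,248), square to the jaws. Go down and grip.

```bash
python3 -m pendant '{"hand":[0.55,0.55,0.55,0.55,0.55,0.55,0.55,0.55],"offset":[[1,1,15],[2,1,38],[2,1,60],[2,1,75],[2,1,82],[2,1,85],[2,1,86],[2,1,86]],"delta_rot":[[0,0,0],[0,0,0],[0,0,0],[0,0,0],[0,0,0],[0,0,0],[0,0,0],[0,0,0]]}' 30
python3 -m pendant '{"hand":[0.4,0.3,0.2,0.1,0.1,0.1,0.1,0.1],"offset":[[0,0,0],[0,0,0],[0,0,0],[0,0,0],[0,0,0],[0,0,0],[0,0,-20],[0,0,-50]],"delta_rot":[[0,0,0],[0,0,0],[0,0,0],[0,0,0],[0,0,0],[0,0,0],[0,0,0],[0,0,0]]}'
python3 -c "
from h import *
plan((.564,-.048,.14,.51),(.54,.115,.14,.14),(.5157,.277,.10,-.237),(.5157,.277,.018,-.237))"
```

```text
t: 10.7
tool_pos: [0.5665, -0.0491, 0.0144]
orientation: [3.141, -0.001, 0.506]
force: [0.0, 0.6, 0.5]
grip_width: 0.047
t: 11.5
tool_pos: [0.5655, -0.0491, 0.0636]
orientation: [-3.14, 0.002, 0.506]
force: [0.4, -0.0, -0.5]
grip_width: 0.0267
[ -0.8  -1.6 -76.4] rz -0.004
[  58.6 -154.    -0. ] rz 0.37
[  -1.5 -163.8   40. ] rz 0.377
[ 0. -0. 82.] rz -0.0
```

```bash
python3 -m pendant '{"hand":[0.1,0.1,0.1,0.1,0.1,0.1,0.1,0.1],"offset":[[3,-8,-25],[9,-24,-55],[18,-48,-72],[27,-72,-76],[36,-96,-76],[45,-120,-76],[54,-142,-76],[58,-154,-76]],"delta_rot":[[0,0,0.02],[0,0,0.06],[0,0,0.12],[0,0,0.18],[0,0,0.24],[0,0,0.3],[0,0,0.35],[0,0,0.37]]}'
python3 -m pendant '{"hand":[0.1,0.1,0.1,0.1,0.1,0.1,0.1,0.1],"offset":[[0,-25,0],[0,-50,0],[0,-75,3],[-1,-100,10],[-1,-125,20],[-1,-148,30],[-2,-160,38],[-2,-164,40]],"delta_rot":[[0,0,0.06],[0,0,0.12],[0,0,0.18],[0,0,0.24],[0,0,0.29],[0,0,0.34],[0,0,0.37],[0,0,0.377]]}'
python3 - <<'E'
from h import *
im=arm.camera("wrist");im=arm.camera("wrist");cv2.imwrite("pics/w5.png",im[:,:,::-1])
m=arm.camera_model("wrist");h=cv2.cvtColor(im,cv2.COLOR_RGB2HSV)
k=((h[...,1]<110)&(h[...,2]>110)).astype(np.uint8)
for c in cv2.findContours(k,1,2)[0]:
    if 800<cv2.contourArea(c)<20000:
        (x,y),r=cv2.minEnclosingCircle(c);print(round(x),round(y),round(r),bp(m,[(x,y)],.016))
s=arm.read_state();print(s["t"],s["tool_pos"],s["orientation"],s["grip_width"])
E
```

```text
t: 12.3
tool_pos: [0.5419, 0.116, 0.1401]
orientation: [-3.141, -0.0, 0.136]
force: [-0.1, -0.8, -0.2]
grip_width: 0.0271
t: 13.1
tool_pos: [0.5173, 0.2773, 0.0992]
orientation: [3.142, 0.001, -0.24]
force: [0.3, -0.9, -0.7]
grip_width: 0.0267
195 454 34 [[0.37347427 0.41561747]]
321 422 46 [[0.3824528 0.3091576]]
322 358 31 [[0.43949931 0.2944635 ]]
322 250 60 [[0.51839623 0.27532088]]
321 130 54 [[0.589856   0.25805902]]
321 129 59 [[0.59012596 0.25796941]]
13.2 [0.51806747 0.27592898 0.09992299] [ 3.14150879e+00  6.52607741e-05 -2.40250268e-01] 0.026424081574945503
```

View pics/w5.png

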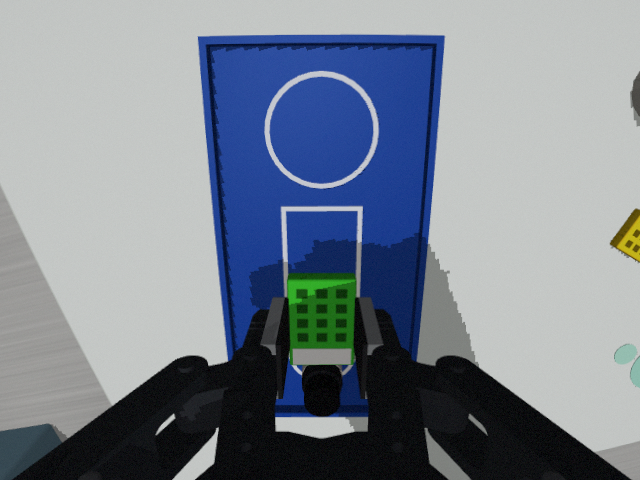

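The ink bottle stands within its circle and the cassette is lined up. Lower and release.

```bash
python3 -m pendant '{"hand":[0.1,0.1,0.1,0.1,0.1,0.1,0.1,0.1],"offset":[[-1,0,12],[-1,0,32],[-1,0,52],[-1,0,66],[-1,0,75],[-1,0,79],[-1,0,81],[-1,0,81]],"delta_rot":[[0,0,0],[0,0,0],[0,0,0],[0,0,0],[0,0,0],[0,0,0],[0,0,0],[0,0,0]]}'
python3 -m pendant '{"hand":[0.2,0.3,0.4,0.5,0.6,0.7,0.7,0.7],"offset":[[0,0,0],[0,0,0],[0,0,0],[0,0,0],[0,0,-20],[0,0,-55],[0,0,-90],[0,0,-130]],"delta_rot":[[0,0,0],[0,0,0],[0,0,0],[0,0,0],[0,0,0],[0,0,0],[0,0,0],[0,0,0]]}'
python3 -c "
from h import *
plan((.60,.08,.15,-.1),(.690,-.070,.12,0),(.69,-.07,.027,0))"
```

```text
t: 14.0
tool_pos: [0.5173, 0.2762, 0.0191]
orientation: [-3.141, -0.0, -0.241]
force: [-0.6, 0.1, 0.1]
grip_width: 0.0266
t: 14.8
tool_pos: [0.5168, 0.276, 0.1499]
orientation: [3.141, 0.001, -0.241]
force: [0.3, -0.0, 0.4]
grip_width: 0.0593
[ 1.276e+02  1.704e+02 -1.000e-01] rz -0.141
[104.5 140.3  30. ] rz -0.1
[ 0.  0. 93.] rz 0
```

```bash
python3 -m pendant '{"hand":[0.7,0.7,0.7,0.7,0.7,0.7,0.7,0.7],"offset":[[16,21,0],[33,44,0],[50,67,0],[67,90,0],[84,112,0],[101,135,0],[118,158,0],[128,170,0]],"delta_rot":[[0,0,-0.02],[0,0,-0.04],[0,0,-0.06],[0,0,-0.08],[0,0,-0.1],[0,0,-0.12],[0,0,-0.14],[0,0,-0.14]]}'
python3 -m pendant '{"hand":[0.7,0.7,0.7,0.7,0.7,0.7,0.7,0.7],"offset":[[16,21,0],[32,43,0],[48,65,5],[64,87,10],[80,108,18],[95,128,25],[104,140,30],[104,140,30]],"delta_rot":[[0,0,-0.02],[0,0,-0.04],[0,0,-0.06],[0,0,-0.08],[0,0,-0.1],[0,0,-0.1],[0,0,-0.1],[0,0,-0.1]]}'
python3 - <<'E'
from h import *
im=arm.camera("wrist");im=arm.camera("wrist");m=arm.camera_model("wrist");cv2.imwrite("pics/w6.png",im[:,:,::-1])
h=cv2.cvtColor(im,cv2.COLOR_RGB2HSV)
k=(((h[...,0]<8)|(h[...,0]>174))&(h[...,1]>150)).astype(np.uint8)
c=max(cv2.findContours(k,0,2)[0],key=cv2.contourArea);(x,y),r=cv2.minEnclosingCircle(c);print(x,y,r,bp(m,[(x,y)],.066))
s=arm.read_state();print(s["t"],s["tool_pos"],s["orientation"],s["grip_width"])
E
```

```text
t: 15.6
tool_pos: [0.6014, 0.078, 0.149]
orientation: [3.141, -0.0, -0.103]
force: [-0.7, -0.9, 0.7]
grip_width: 0.0603
t: 16.4
tool_pos: [0.6901, -0.0708, 0.1177]
orientation: [3.141, 0.001, -0.004]
force: [0.2, 0.9, -0.3]
grip_width: 0.0597
324.2545471191406 262.64874267578125 37.537193298339844 [[ 0.69402901 -0.07046908]]
16.5 [ 0.68999551 -0.06830913  0.11866921] [-3.14078097e+00  4.07209099e-04 -1.17211630e-03] 0.059736443341844025
```

View pics/w6.png

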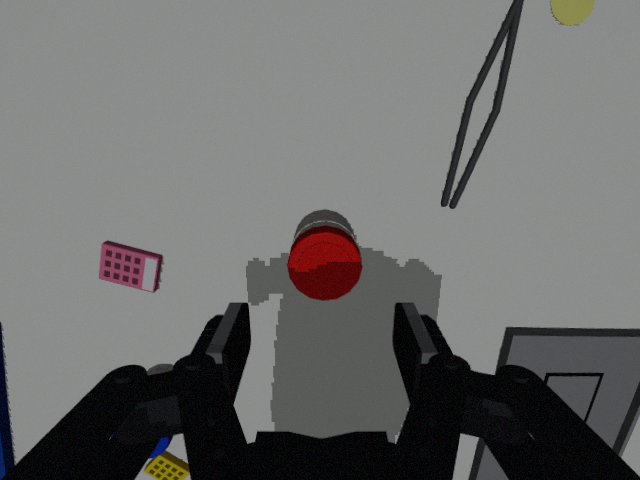

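Red lid at (324,263), centred between the jaws; the forceps tip (448,205) is well clear. Grip it.

```bash
python3 -m pendant '{"hand":[0.7,0.7,0.7,0.7,0.7,0.7,0.7,0.6],"offset":[[1,1,14],[2,1,38],[2,1,62],[2,1,80],[2,1,88],[2,1,91],[2,1,92],[2,1,92]],"delta_rot":[[0,0,0],[0,0,0],[0,0,0],[0,0,0],[0,0,0],[0,0,0],[0,0,0],[0,0,0]]}' 45
python3 -m pendant '{"hand":[0.4,0.3,0.3,0.3,0.3,0.3,0.3,0.3],"offset":[[0,0,0],[0,0,0],[0,0,0],[0,0,0],[0,0,-5],[0,0,-20],[0,0,-45],[0,0,-75]],"delta_rot":[[0,0,0],[0,0,0],[0,0,0],[0,0,0],[0,0,0],[0,0,0],[0,0,0],[0,0,0]]}'
python3 -c "
from h import *
plan((.64,.1,.14,-.12),(.5888,.260,.12,-.237),(.5888,.260,.0315,-.237))"
```

```text
t: 17.3
tool_pos: [0.6925, -0.0702, 0.0276]
orientation: [3.142, -0.001, -0.001]
force: [-1.5, -0.2, -0.3]
grip_width: 0.0517
t: 18.1
tool_pos: [0.6919, -0.0703, 0.1033]
orientation: [-3.141, 0.001, -0.001]
force: [0.6, 0.5, -1.3]
grip_width: 0.0412
[ -52.1 -170.2  -36.7] rz 0.119
[ -70.  -152.7   20. ] rz 0.117
[ 0.  -0.  88.5] rz -0.0
```

```bash
python3 -m pendant '{"hand":[0.3,0.3,0.3,0.3,0.3,0.3,0.3,0.3],"offset":[[-4,-12,-10],[-10,-34,-25],[-18,-60,-35],[-26,-86,-37],[-34,-112,-37],[-42,-138,-37],[-49,-160,-37],[-52,-170,-37]],"delta_rot":[[0,0,0.01],[0,0,0.02],[0,0,0.04],[0,0,0.06],[0,0,0.08],[0,0,0.1],[0,0,0.115],[0,0,0.12]]}'
python3 -m pendant '{"hand":[0.3,0.3,0.3,0.3,0.3,0.3,0.3,0.3],"offset":[[-10,-22,0],[-21,-46,0],[-32,-70,3],[-43,-94,7],[-54,-117,12],[-63,-138,17],[-69,-150,20],[-70,-153,20]],"delta_rot":[[0,0,0.015],[0,0,0.03],[0,0,0.045],[0,0,0.06],[0,0,0.08],[0,0,0.1],[0,0,0.11],[0,0,0.117]]}'
python3 - <<'E'
from h import *
im=arm.camera("wrist");im=arm.camera("wrist");cv2.imwrite("pics/w7.png",im[:,:,::-1])
m=arm.camera_model("wrist");h=cv2.cvtColor(im,cv2.COLOR_RGB2HSV)
k=((h[...,1]<110)&(h[...,2]>110)).astype(np.uint8)
for c in cv2.findContours(k,1,2)[0]:
    if 2000<cv2.contourArea(c)<20000:
        (x,y),r=cv2.minEnclosingCircle(c);print(round(x),round(y),round(r),bp(m,[(x,y)],.016))
s=arm.read_state();print(s["t"],s["tool_pos"],s["orientation"],s["grip_width"])
E
```

```text
t: 18.9
tool_pos: [0.6395, 0.1026, 0.1394]
orientation: [-3.14, 0.0, -0.119]
force: [1.0, 0.5, -1.1]
grip_width: 0.0409
t: 19.7
tool_pos: [0.5888, 0.2611, 0.1187]
orientation: [-3.142, 0.001, -0.237]
force: [0.5, -1.4, -0.9]
grip_width: 0.0408
596 46 43 [[0.6713832  0.06578223]]
19.8 [0.58971258 0.25943865 0.11909859] [ 3.14130009e+00 -4.65546806e-04 -2.38515390e-01] 0.04073898356605831
```

View pics/w7.png

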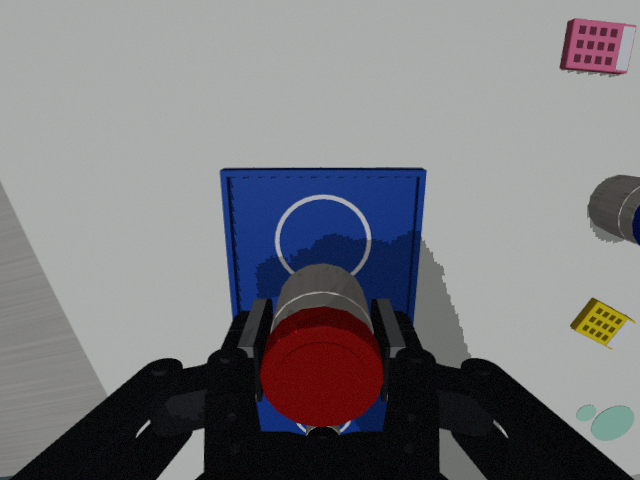

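Centred over the circle (323,240). Lower and release, then head for the blue pot.

```bash
python3 -m pendant '{"hand":[0.3,0.3,0.3,0.3,0.3,0.3,0.3,0.3],"offset":[[0,0,12],[0,0,32],[0,0,54],[0,0,71],[0,0,80],[0,0,85],[0,0,87],[0,0,87.5]],"delta_rot":[[0,0,0],[0,0,0],[0,0,0],[0,0,0],[0,0,0],[0,0,0],[0,0,0],[0,0,0]]}'
python3 -m pendant '{"hand":[0.45,0.5,0.6,0.7,0.7,0.7,0.7,0.7],"offset":[[0,0,0],[0,0,0],[0,0,0],[0,0,0],[0,0,-15],[0,0,-45],[0,0,-75],[0,0,-110]],"delta_rot":[[0,0,0],[0,0,0],[0,0,0],[0,0,0],[0,0,0],[0,0,0],[0,0,0],[0,0,0]]}'
python3 -c "
from h import *
plan((.567,.054,.12,-.04),(.567,.054,.027,-.04))"
```

```text
t: 20.6
tool_pos: [0.5897, 0.2599, 0.0319]
orientation: [-3.141, -0.001, -0.238]
force: [0.8, 0.1, -0.4]
grip_width: 0.041
t: 21.4
tool_pos: [0.5891, 0.26, 0.1433]
orientation: [3.141, 0.0, -0.238]
force: [0.1, -0.3, -0.7]
grip_width: 0.0598
[ 27.1 205.4  23.3] rz -0.198
[ 0. -0. 93.] rz -0.0
```

```bash
python3 -m pendant '{"hand":[0.7,0.7,0.7,0.7,0.7,0.7,0.7,0.7],"offset":[[3,26,0],[7,56,0],[11,86,0],[15,116,5],[19,146,10],[23,176,17],[26,198,22],[27,205,23]],"delta_rot":[[0,0,-0.02],[0,0,-0.05],[0,0,-0.08],[0,0,-0.11],[0,0,-0.14],[0,0,-0.17],[0,0,-0.19],[0,0,-0.2]]}'
python3 - <<'E'
from h import *
im=arm.camera("wrist");im=arm.camera("wrist");m=arm.camera_model("wrist")
h=cv2.cvtColor(im,cv2.COLOR_RGB2HSV)
k=((h[...,0]>105)&(h[...,0]<130)&(h[...,1]>130)).astype(np.uint8);k[:,:200]=0;k[:,450:]=0
c=max(cv2.findContours(k,0,2)[0],key=cv2.contourArea);(x,y),r=cv2.minEnclosingCircle(c);print(x,y,r,bp(m,[(x,y)],.066))
s=arm.read_state();print(s["t"],s["tool_pos"],s["orientation"],s["grip_width"])
t=arm.camera("top");cv2.imwrite("pics/t8.png",cv2.resize(t[150:350,140:500],None,fx=2,fy=2,interpolation=cv2.INTER_CUBIC)[:,:,::-1])
E
```

```text
t: 22.2
tool_pos: [0.5671, 0.0519, 0.1191]
orientation: [3.141, -0.0, -0.04]
force: [-0.4, 0.6, -0.6]
grip_width: 0.06
315.7968444824219 265.6658020019531 37.264286041259766 [[0.5697046  0.05648569]]
22.3 [0.56745391 0.05397629 0.11908224] [-3.14141520e+00 -6.07264463e-04 -3.95329600e-02] 0.0598837241719101
```

View pics/t8.png

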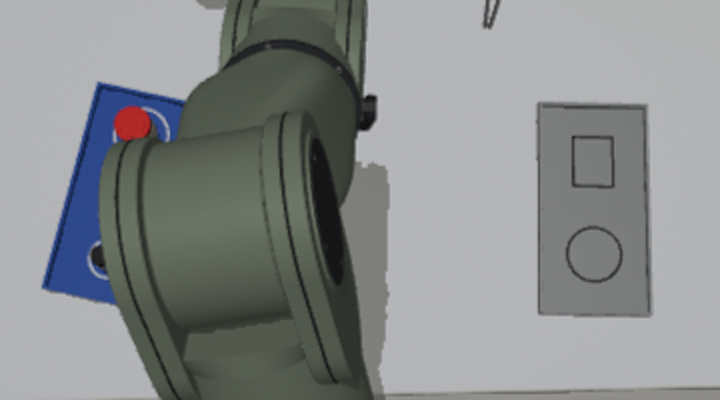

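Both the red pot and the ink bottle stand in their circles; the arm hides the rest. The blue pot is centred to about 2.5 mm, so grip it.

```bash
python3 -m pendant '{"hand":[0.7,0.7,0.7,0.7,0.7,0.7,0.7,0.6],"offset":[[1,-1,14],[2,-2,38],[2,-2,62],[2,-2,80],[2,-2,88],[2,-2,91],[2,-2,92],[2,-2,92]],"delta_rot":[[0,0,0],[0,0,0],[0,0,0],[0,0,0],[0,0,0],[0,0,0],[0,0,0],[0,0,0]]}' 45
python3 -m pendant '{"hand":[0.4,0.3,0.3,0.3,0.3,0.3,0.3,0.3],"offset":[[0,0,0],[0,0,0],[0,0,0],[0,0,0],[0,0,-5],[0,0,-20],[0,0,-45],[0,0,-80]],"delta_rot":[[0,0,0],[0,0,0],[0,0,0],[0,0,0],[0,0,0],[0,0,0],[0,0,0],[0,0,0]]}'
python3 -c "
from h import *
plan((.50,-.11,.12,-.043),(.435,-.269,.12,-.043),(.435,-.269,.0315,-.043))"
```

```text
t: 23.15
tool_pos: [0.5696, 0.0567, 0.0269]
orientation: [-3.141, -0.001, -0.038]
force: [-0.9, -0.4, 0.1]
grip_width: 0.0512
t: 23.95
tool_pos: [0.5688, 0.0564, 0.1075]
orientation: [3.141, 0.001, -0.038]
force: [-0.2, 0.3, 0.7]
grip_width: 0.0412
[-62.3 168.9 -12.5] rz 0.005
[-58.1 161.6  -0. ] rz -0.0
[ 0.  -0.  88.5] rz -0.0
```

```bash
python3 -m pendant '{"hand":[0.3,0.3,0.3,0.3,0.3,0.3,0.3,0.3],"offset":[[-4,12,-5],[-12,34,-12],[-22,60,-12],[-32,86,-12],[-42,113,-12],[-51,138,-12],[-59,160,-12],[-62,169,-12]],"delta_rot":[[0,0,0],[0,0,0],[0,0,0],[0,0,0],[0,0,0],[0,0,0.005],[0,0,0.005],[0,0,0.005]]}'
python3 -m pendant '{"hand":[0.3,0.3,0.3,0.3,0.3,0.3,0.3,0.3],"offset":[[-9,24,0],[-18,50,0],[-27,76,0],[-36,102,0],[-45,126,0],[-53,147,0],[-57,159,0],[-58,162,0]],"delta_rot":[[0,0,0],[0,0,0],[0,0,0],[0,0,0],[0,0,0],[0,0,0],[0,0,0],[0,0,0]]}'
python3 - <<'E'
from h import *
im=arm.camera("wrist");im=arm.camera("wrist");cv2.imwrite("pics/w9.png",im[:,:,::-1])
m=arm.camera_model("wrist");s=arm.read_state();print(s["t"],s["tool_pos"],s["orientation"],s["grip_width"])
R=np.array(m['R'])
for p in((.435,-.269,.016),(.5453,-.272,.016)):
  c=R@np.array(p)+m['t'];print(378*c[0]/c[2]+321,378*c[1]/c[2]+240)
E
```

```text
t: 24.75
tool_pos: [0.5, -0.1124, 0.1191]
orientation: [3.141, -0.0, -0.046]
force: [0.1, 0.4, -0.3]
grip_width: 0.0415
t: 25.55
tool_pos: [0.4357, -0.2702, 0.1186]
orientation: [3.141, -0.0, -0.044]
force: [0.2, 0.6, -0.6]
grip_width: 0.0414
25.65 [ 0.4363173  -0.2688359   0.11838869] [-3.14114208e+00 -2.46163357e-04 -4.29016549e-02] 0.041191837111425524
320.65433307347 242.54750615540772
317.44609007853427 65.81977271006022
```

View pics/w9.png

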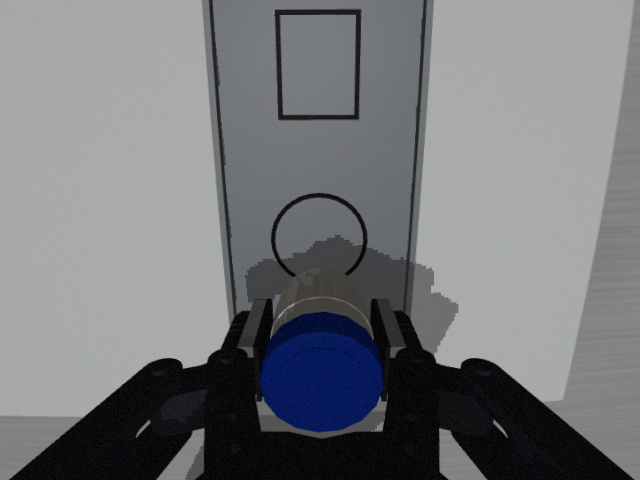

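The circle is centred at (319,240), against a predicted (321,243). Lower, release, then go to the yellow cassette.

```bash
python3 -m pendant '{"hand":[0.3,0.3,0.3,0.3,0.3,0.3,0.3,0.3],"offset":[[0,0,12],[0,0,32],[0,0,54],[0,0,71],[0,0,80],[0,0,85],[0,0,87],[0,0,87]],"delta_rot":[[0,0,0],[0,0,0],[0,0,0],[0,0,0],[0,0,0],[0,0,0],[0,0,0],[0,0,0]]}'
python3 -m pendant '{"hand":[0.45,0.5,0.6,0.7,0.7,0.7,0.65,0.55],"offset":[[0,0,0],[0,0,0],[0,0,0],[0,0,0],[0,0,-15],[0,0,-45],[0,0,-75],[0,0,-110]],"delta_rot":[[0,0,0],[0,0,0],[0,0,0],[0,0,0],[0,0,0],[0,0,0],[0,0,0],[0,0,0]]}'
python3 -c "
from h import *
plan((.45,-.10,.13,.4),(.473,.0645,.10,.855),(.473,.0645,.0145,.855))"
```

```text
t: 26.45
tool_pos: [0.4362, -0.2692, 0.0316]
orientation: [3.142, -0.0, -0.043]
force: [0.4, 0.6, -1.5]
grip_width: 0.041
t: 27.25
tool_pos: [0.4356, -0.2692, 0.1422]
orientation: [-3.141, 0.001, -0.043]
force: [0.7, 0.2, -0.2]
grip_width: 0.0471
[   7.  -169.7   12.2] rz -0.443
[  85.2 -142.6   30. ] rz -0.455
[ 0.   0.  85.5] rz -0.0
```

```bash
python3 -m pendant '{"hand":[0.55,0.55,0.55,0.55,0.55,0.55,0.55,0.55],"offset":[[1,-22,2],[2,-46,4],[3,-70,6],[4,-94,8],[5,-118,10],[6,-142,12],[7,-162,12],[7,-170,12]],"delta_rot":[[0,0,-0.06],[0,0,-0.12],[0,0,-0.18],[0,0,-0.24],[0,0,-0.3],[0,0,-0.36],[0,0,-0.42],[0,0,-0.44]]}'
python3 -m pendant '{"hand":[0.55,0.55,0.55,0.55,0.55,0.55,0.55,0.55],"offset":[[12,-20,0],[25,-42,2],[38,-64,5],[51,-86,10],[64,-108,18],[77,-129,26],[85,-143,30],[85,-143,30]],"delta_rot":[[0,0,-0.06],[0,0,-0.12],[0,0,-0.18],[0,0,-0.25],[0,0,-0.32],[0,0,-0.39],[0,0,-0.455],[0,0,-0.455]]}'
python3 - <<'E'
from h import *
im=arm.camera("wrist");im=arm.camera("wrist");m=arm.camera_model("wrist");cv2.imwrite("pics/w10.png",im[:,:,::-1])
for r in arm.regions_of("wrist","yellow_cassette")[:2]:
    c,y,s=rect(m,r["pixels"],.02);print(r["conf"],r["bbox"],c,y,s);plan((c[0],c[1],.0145,y))
s=arm.read_state();print(s["t"],s["tool_pos"],s["orientation"],s["grip_width"])
E
```

```text
t: 28.05
tool_pos: [0.4505, -0.0982, 0.1294]
orientation: [-3.141, -0.0, 0.4]
force: [0.4, -0.7, -0.3]
grip_width: 0.0471
t: 28.85
tool_pos: [0.4735, 0.0662, 0.099]
orientation: [-3.141, -0.0, 0.856]
force: [-0.4, -0.3, 1.3]
grip_width: 0.0471
0.64 [296.3, 217.2, 44.8, 64.3] [0.4727176  0.06552213] 0.86476386 [np.float32(28.184507), np.float32(42.99733)]
[ 0.9 -1.8 85.1] rz -0.015
29.0 [0.47344581 0.0636637  0.09957153] [3.14115603e+00 4.01624926e-04 8.49342599e-01] 0.04683100154684014
```

View pics/w10.png

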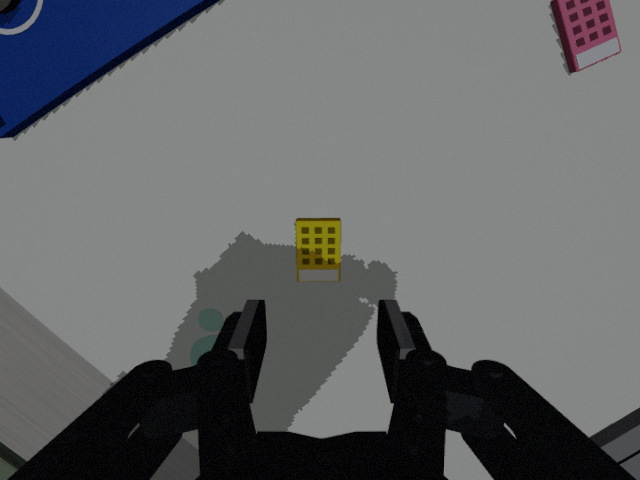

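The yellow cassette is at (319,250), square to the jaws. Grip it.

```bash
python3 -m pendant '{"hand":[0.55,0.55,0.55,0.55,0.55,0.55,0.55,0.55],"offset":[[1,-1,15],[1,-2,38],[1,-2,60],[1,-2,75],[1,-2,82],[1,-2,85],[1,-2,85],[1,-2,85]],"delta_rot":[[0,0,0],[0,0,0],[0,0,0],[0,0,0],[0,0,0],[0,0,0],[0,0,0],[0,0,0]]}' 30
python3 -m pendant '{"hand":[0.4,0.3,0.2,0.1,0.1,0.1,0.1,0.1],"offset":[[0,0,0],[0,0,0],[0,0,0],[0,0,0],[0,0,0],[0,0,-15],[0,0,-55],[0,0,-100]],"delta_rot":[[0,0,0],[0,0,0],[0,0,0],[0,0,0],[0,0,0],[0,0,0],[0,0,0],[0,0,0]]}'
python3 -c "
from h import *
plan((.51,-.10,.15,.4),(.545,-.2735,.10,-.043),(.545,-.2735,.019,-.043))"
```

```text
t: 29.8
tool_pos: [0.4729, 0.0668, 0.015]
orientation: [3.141, -0.001, 0.851]
force: [-0.7, 0.6, 0.3]
grip_width: 0.0467
t: 30.6
tool_pos: [0.4719, 0.0669, 0.1152]
orientation: [-3.14, 0.001, 0.852]
force: [0.6, -0.6, 0.9]
grip_width: 0.0268
[-100.5  138.5  -34.8] rz 0.452
[-35.3 173.4  50. ] rz 0.443
[ 0. -0. 81.] rz -0.0
```

```bash
python3 -m pendant '{"hand":[0.1,0.1,0.1,0.1,0.1,0.1,0.1,0.1],"offset":[[-10,14,-10],[-24,33,-20],[-39,54,-30],[-54,75,-35],[-69,96,-35],[-84,116,-35],[-96,133,-35],[-100,138,-35]],"delta_rot":[[0,0,0.05],[0,0,0.11],[0,0,0.18],[0,0,0.25],[0,0,0.32],[0,0,0.38],[0,0,0.43],[0,0,0.45]]}'
python3 -m pendant '{"hand":[0.1,0.1,0.1,0.1,0.1,0.1,0.1,0.1],"offset":[[-5,25,0],[-10,51,5],[-16,77,12],[-21,103,22],[-26,129,32],[-31,153,42],[-34,168,48],[-35,173,50]],"delta_rot":[[0,0,0.06],[0,0,0.12],[0,0,0.19],[0,0,0.26],[0,0,0.33],[0,0,0.39],[0,0,0.43],[0,0,0.445]]}'
python3 - <<'E'
from h import *
im=arm.camera("wrist");im=arm.camera("wrist");cv2.imwrite("pics/w11.png",im[:,:,::-1])
s=arm.read_state();print(s["t"],s["tool_pos"],s["orientation"],s["grip_width"])
plan((.545,-.2735,.0195,-.043))
E
```

```text
t: 31.4
tool_pos: [0.5106, -0.1012, 0.1495]
orientation: [3.141, -0.0, 0.398]
force: [0.0, 0.5, 0.5]
grip_width: 0.0267
t: 32.2
tool_pos: [0.5457, -0.2727, 0.0987]
orientation: [-3.141, 0.001, -0.045]
force: [-0.4, 1.2, 1.4]
grip_width: 0.0266
32.3 [ 0.54594693 -0.27158511  0.09917501] [-3.14110510e+00  3.57776942e-04 -4.25655089e-02] 0.02680821183510451
[-0.9  2.  79.7] rz 0.0
```

View pics/w11.png

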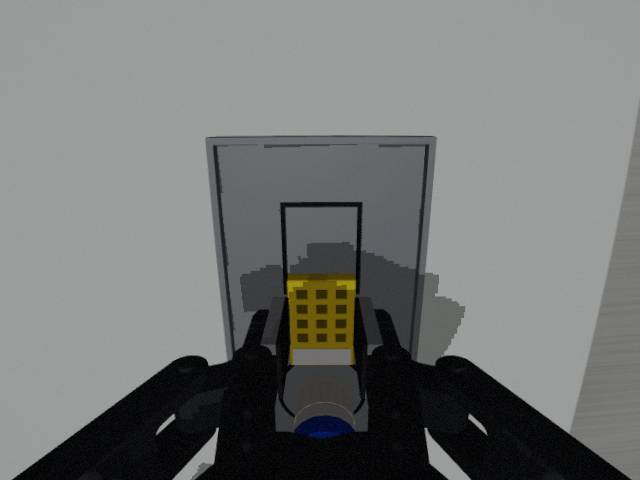

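Yellow is lined up with its rectangle (321,250). Lower, release, rise.

```bash
python3 -m pendant '{"hand":[0.1,0.1,0.1,0.1,0.1,0.1,0.1,0.1],"offset":[[-1,0.5,12],[-1,0.5,32],[-1,0.5,52],[-1,0.5,66],[-1,0.5,75],[-1,0.5,79],[-1,0.5,80],[-1,0.5,80]],"delta_rot":[[0,0,0],[0,0,0],[0,0,0],[0,0,0],[0,0,0],[0,0,0],[0,0,0],[0,0,0]]}'
python3 -m pendant '{"hand":[0.2,0.3,0.4,0.5,0.6,0.7,0.7,0.7],"offset":[[0,0,0],[0,0,0],[0,0,0],[0,0,0],[0,0,-20],[0,0,-60],[0,0,-100],[0,0,-150]],"delta_rot":[[0,0,0],[0,0,0],[0,0,0],[0,0,0],[0,0,0],[0,0,0],[0,0,0],[0,0,0]]}'
python3 -c "
from h import *
plan((.40,-.27,.25,.1),(.48,0,.27,0))"
```

```text
t: 33.1
tool_pos: [0.5452, -0.2726, 0.0197]
orientation: [3.141, -0.001, -0.043]
force: [-0.0, -0.3, 0.6]
grip_width: 0.027
t: 33.9
tool_pos: [0.5444, -0.2722, 0.1702]
orientation: [-3.141, 0.002, -0.043]
force: [-0.6, 0.4, -0.2]
grip_width: 0.0598
[-144.4    4.   -79.8] rz -0.143
[ 106.6 -260.7  -20. ] rz 0.1
```

Now move to the first overview pose to check everything.

```bash
python3 -m pendant '{"hand":[0.7,0.7,0.7,0.7,0.7,0.7,0.7,0.7],"offset":[[-15,1,-12],[-35,2,-25],[-55,2,-38],[-75,3,-50],[-95,3,-60],[-115,4,-70],[-135,4,-78],[-144,4,-80]],"delta_rot":[[0,0,-0.02],[0,0,-0.04],[0,0,-0.06],[0,0,-0.08],[0,0,-0.1],[0,0,-0.12],[0,0,-0.14],[0,0,-0.14]]}'
python3 -m pendant '{"hand":[0.7,0.7,0.7,0.7,0.7,0.7,0.7,0.7],"offset":[[15,-36,-3],[30,-73,-6],[45,-110,-9],[60,-147,-12],[75,-184,-15],[90,-221,-18],[104,-254,-20],[107,-261,-20]],"delta_rot":[[0,0,0.02],[0,0,0.04],[0,0,0.05],[0,0,0.06],[0,0,0.08],[0,0,0.09],[0,0,0.1],[0,0,0.1]]}'
python3 - <<'E'
from h import *
for _ in range(4): im=arm.camera("wrist")
m=arm.camera_model("wrist");cv2.imwrite("pics/w12.png",im[:,:,::-1])
np.set_printoptions(precision=4,suppress=True)
T={"blue":(np.array([.5157,.2757]),-.237),"grey":(np.array([.4904,-.271]),-.043)}
for n,t,z in(("red_pot","blue",.044),("green_cassette","blue",.024),("ink_bottle","blue",.040),("yellow_cassette","grey",.024),("blue_pot","grey",.044),("pink_cassette","blue",.02)):
    for r in arm.regions_of("wrist",n)[:1]:
        c,y,s=rect(m,r["pixels"],z);o,a=T[t];d=c-o
        print(n,round(r["conf"],2),r["bbox"],"local",np.cos(a)*d[0]+np.sin(a)*d[1],-np.sin(a)*d[0]+np.cos(a)*d[1],"yaw",y-a,np.round(s,1))
print(arm.read_state()["t"],arm.read_state()["tool_pos"])
E
```

```text
t: 34.7
tool_pos: [0.3998, -0.2706, 0.2502]
orientation: [3.141, -0.001, 0.096]
force: [0.7, -0.1, -0.4]
grip_width: 0.0595
t: 35.5
tool_pos: [0.4832, 0.004, 0.269]
orientation: [-3.14, -0.0, 0.001]
force: [0.5, -1.9, -0.2]
grip_width: 0.0601
red_pot 0.92 [6.0, 66.6, 73.9, 52.5] local 0.07369609208931806 0.0034056993287026917 yaw 1.5908548 [44.5 77.8]
green_cassette 0.86 [43.7, 143.7, 30.4, 45.0] local 0.0032678914316891803 -0.0038993459821330544 yaw 0.013362661 [41.7 32. ]
ink_bottle 0.88 [18.7, 222.2, 51.5, 34.1] local -0.07640887389636815 0.0014561214930359258 yaw -0.9190228 [62.9 26.3]
yellow_cassette 0.69 [567.0, 116.7, 35.1, 42.1] local 0.05282208652830495 0.0018301368181327421 yaw -0.0022591166 [40.9 32.9]
blue_pot 0.68 [543.9, 220.5, 67.4, 56.2] local -0.0603022318170088 -0.004852805760712892 yaw 1.2393345 [44.8 84. ]
pink_cassette 0.63 [226.2, 0.0, 45.8, 19.6] local 0.1886933052111478 -0.1710217392825274 yaw 1.7881228 [16.1 43.6]
36.0 [ 0.4822 -0.0008  0.2693]
```

View pics/w12.png

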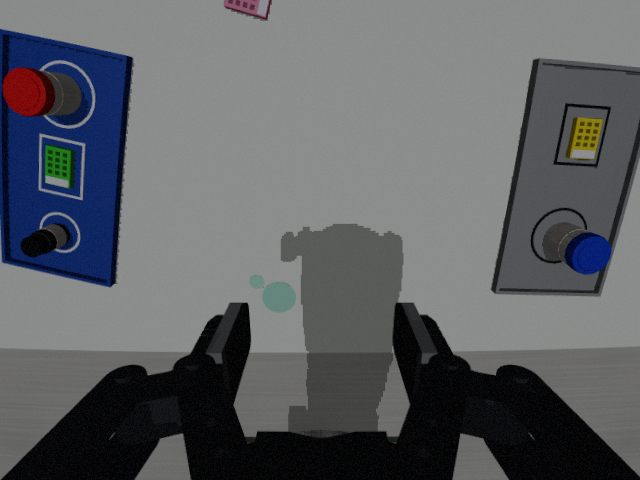

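All five stand or lie inside their outlines, and the robot is clear of everything. Hand in.

```bash
python3 -c "
from plant import arm
print(arm.hand_in())"
```

```text
the job is handed in; nothing more can be done
None
```

I made up both kits and handed the job in at about 36 s of the 123 s allowed. The red pot, green cassette and ink bottle are in the blue tray; the blue pot and yellow cassette are in the grey tray.

- **Placing:** the last wrist picture showed all five inside their outlines. Measured centres were within about 6 mm of the outline centres, against a limit of 12 mm. Cassette yaw was within 0.02 rad of the tray's length.
- **Upright:** pots and bottle look upright in that picture, but I did not measure their tilt or height.
- **Gripper:** it was open and well clear of everything when I handed in.
- **Left alone:** I never gripped the pink cassette, forceps or soap bottle, and the wrist views on the way gave no sign of contact. The last picture shows only part of the pink cassette and neither the forceps nor the soap bottle, so I did not check their final positions.
- **Disagreement:** the top and wrist cameras differed by about 4.5 mm in y. I used values in between, and close wrist looks before the grasps and placings showed only small offsets.

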